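# Tighten the hold-down clamp with the T-handle hex key

### The arm

A 6-joint arm with a two-finger parallel gripper is mounted at the origin on a cart in front of the work surface, level with it; the furniture and walls round the work are solid. World frame = base frame: x ahead of the robot, y to its left, z up, the work surface at z = 0. Lengths are in m, angles in degrees, forces in N, time in s.
With the tool pointing down it reaches from about 0.4 to 0.825 m from the base axis. Payload 7 kg.
Tool frame: the origin (TCP) lies midway between the tips of the shut fingers; the grasp point (between the pads) lies 19 mm behind it; z points along the fingers, y is the direction in which the jaws open and shut (so a half turn about z gives the same grasp; the last joint's range is limited). The gripper opens to 88 mm and grips with 3 to 60 N. Pads are 19 mm wide; open, the fingers measure 130 mm over their backs; the gripper's body (78 mm by 193 mm) begins 47 mm behind the grasp point.
Start: joints at [-52.133, 20.546, 0.682, 0, -70.136, -16.507], TCP at [0.246, -0.629, 0.194] pointing down, gripper open.
Joint ranges: [-176.03, 176.03], [-82.01, 121.73], [-58.28, 71.71], [-173.87, 95.51], [-174.79, -0.11], [-173.66, 173.66]. Speed limits (degrees/s): [136.94, 136.94, 172.46, 180, 180, 180].

### API

Orientations are given as [roll, pitch, yaw] about the fixed x, y, z axes, in that order (R = Rz(yaw) Ry(pitch) Rx(roll)).
In Python, from plant import ctrl, snapshot gives the robot as it stands.
- The arm moves only by the shell command python3 -m pendant 'ROWS'. ROWS is JSON, a list of rows, each a list of 7 numbers: the shift along the tool's x, y, z in m, then the turn, a rotation vector about the tool's x, y, z in rad, then the opening, from -1 (shut) to 1 (fully open), so that 0 is half open. In form: [[x, y, z, ax, ay, az, jaw], ...]. A call has 1 to 12 rows; each row is the pose to reach, as a shift and turn from the pose commanded when the call began, along the tool's axes at that moment; what a row does not reach only later rows make up. A row lasts 1/8 s, in which the tool goes at most 62.5 mm and 10.7 degrees, less where a joint would pass 70% of its speed; a pose out of reach is approached as far as the arm can. A call with a gripper value outside its range is refused whole. The fingers move at their own pace and stop on an object; the grip force is fixed at half the most. Time passes only in rows, so rows that repeat a pose let the fingers close. It gives the time, the measured TCP pose, the force and the opening at its end, in the units of the state.
- ctrl.get_obs(): the state, without advancing time (a new reading comes with each control period).
- snapshot(name): name is "scene" or "side" or "wrist"; returns a dict with "image" (384x512x3 uint8, blue, green, red), "mtx" (3x3 intrinsics, pixels), "eye" and "attitude" of the camera in the world; the wrist camera has in their place "tool_from_camera" (4x4, takes a point from camera to tool coordinates, whose origin is the TCP and whose axes are the flange's). Camera axes: x right, y up, looking along -z (the intrinsics and any distortion apply to the point x, -y, -z); pixel columns grow to the right and rows downward; lengths in m; the calibration is good to about 2 mm. A picture is of the moment at which its call begins: read the wrist's pose just before it. There is no depth.
- ctrl.close_job(): hands the job in, once; it reports no verdict.
The state is a dict: "clock": time; "joint_pos": joint angles; "qvel": joint speeds; "tau": joint torques, N m; "tool_pos": TCP position; "orientation": TCP orientation; "force": force on the tool from outside, world axes, zero at the start; "moment": the same for the moment, N m; "opening": finger opening in m.
Only numpy, scipy, OpenCV 4.12 (cv2) and the standard library are available. Lean on these libraries where they do the work, as an engineer would, in place of code of your own. Each camera call takes 0.05 s, during which the arm holds its last target.

### The job

Take the larger of the two T-handle hex keys out of the wooden stand and push it fully home into the hexagon socket of the hold-down clamp's big cap screw before turning anything. Then turn the screw clockwise (seen from above) until it comes to its stop, and let go, leaving the key standing upright and fully home in the screw. Leave the smaller key in the stand and the wax tin and tape measure where they are.

Things in the scene. Friction and masses are not known exactly. Their poses are not given: they have to be found in the camera images.
- large_key: Larger T-handle hex key, loose, 0.3 kg, upright in a hole of the stand. Origin: centre of its tip (lower end), z up the shank. Hexagon shank 22 mm across flats, two flats facing +-x (last 3 mm stepped to 18 mm). Black flat-sided T bar 110 mm long (along x), 22 mm thick (y), 30 mm tall, underside 75 mm and top 105 mm above the tip. Draw it straight up 35 mm to free it.
- large_key_bar (a point): Middle of the large key's T bar, 90 mm above its tip; same axes as the key.
- small_key: Smaller T-handle hex key in the other hole of the stand: shank 14 mm across flats, black T bar 76 mm long, 22 mm thick, 30 mm tall, underside 62 mm above the tip. Too small for the screw. Origin at the tip, z up, x along the bar.
- stand: Fixed wooden block, 70 mm (x) by 190 mm (y), 60 mm high, with two round holes 27.5 mm wide and 35 mm deep, 50 mm either side of the middle along y. Origin: centre of the underside. Either key may stand in either hole. A tall mitre saw stands on the bench behind the gap between stand and clamp, from about x = 0.6.
- clamp: Fixed hold-down clamp: steel base plate 90 mm (x) by 180 mm (y), 12 mm thick; a heel block (-y end) and a piece of timber (+y end) bridged by a steel strap 46 mm wide, top 56 mm above the bench; the cap screw stands at its middle. Origin: centre of the underside of the base plate.
- cap_screw (a joint): Turn of the cap screw, rad, growing clockwise seen from above; starts at 0 to 0.35, hard stop (tight) at 1.2. Stiff, about 0.22 N m, stays where left. Its dark round head is 56 mm across, 59 to 93 mm above the bench. The key has about 0.19 rad of play either way in the socket, so it turns that much farther than the screw.
- socket_floor (a point): Centre of the floor of the screw's hexagon socket, 67 mm above the bench; turns with the screw, z up. Socket 24 mm across flats, 26 mm deep, its top 3 mm widening to 30 mm; two flats face +-x here, so the key enters when its x axis lies at a multiple of 60 degrees (within 0.19 rad) to this x axis. Fully home, the key's tip rests on this point.
- socket_mouth (a point): Centre of the socket's mouth at the top of the screw head, 93 mm above the bench; same axes as socket_floor.
- head_mark (a point): Outer part of the small white line on top of the screw head, 22.5 mm from the screw's axis. At the stop the line points along the strap to the timber (clamp +y).
- wax_tin: Bystander: round tin, 71 mm across, 28 mm high, behind the clamp. Origin: centre of the underside.
- tape_measure: Bystander: tape measure, 36 x 87 x 64 mm, behind the stand. Origin: centre of the underside.
Things that resemble listed ones, but are neither listed nor needed, are in the scene too. Leave any turquoise look-alike of the large_key alone.

How it is judged (in metres and radians):
On the way, in this order (a step that is already met when the one before it is completed fails the run):
1. the large key stands fully home in the socket and the screw has not yet been turned (z of large_key in the frame of socket_floor below 0.004 m and horizontal distance between large_key and socket_floor below 0.004 m and angle between large_key's own z axis and vertical below 0.12 rad and distance of head_mark from where it was at the start of the episode below 0.005 m), for 0.2 s.
2. the screw has been turned clockwise to its stop with the key fully home (z of large_key in the frame of socket_floor below 0.004 m and horizontal distance between large_key and socket_floor below 0.004 m and angle between large_key's own z axis and vertical below 0.12 rad and value of joint cap_screw above 1.05 rad), for 0.2 s.
At the end, for the whole second after the job is handed in: The cap screw is at its clockwise stop (joint above 1.05 of 1.2 rad) and the large key stands at rest and upright (within 0.12 rad) in its socket, tip within 4 mm of the socket floor and of its axis (all of step 2 and linear speed of large_key below 0.02 m/s); the robot touches nothing.
It fails at once if the screw is turned (more than about 0.3 rad) while the large key is not fully home (tip more than 6 mm above the socket floor) (distance of head_mark from where it was at the start of the episode above 0.0065 m and z of large_key in the frame of socket_floor above 0.006 m).
It fails at once if the small key is taken from its hole (moved more than 25 mm) (distance of small_key from where it was at the start of the episode above 0.025 m).
It fails at once if the wax tin is pushed more than 30 mm (distance of wax_tin from where it was at the start of the episode above 0.03 m).
It fails at once if the tape measure is pushed more than 30 mm (distance of tape_measure from where it was at the start of the episode above 0.03 m).
It also fails if it takes over 54 s, if anything falls off the work surface, if the arm or the gripper's body presses on something with over 40 N, if the wrist force passes 120 N, or if a joint passes its speed limit or range.

## Working session

There is one attempt and no reset: what is moved stays moved. The work goes in short steps, Python scripts to look and compute and a shell command to move; the robot and the scene stay as the last step left them, time stands still between calls to the robot, and variables do not carry over. Pictures are saved under pics/ and viewed, and the job is handed in when it is done.

```bash
ls; mkdir -p pics; python3 - <<'E'
from plant import ctrl, snapshot
import cv2,json
print(ctrl.get_obs())
for n in ("scene","side","wrist"):
    s=snapshot(n); cv2.imwrite(f"pics/{n}0.png",s["image"])
    print(n,{k:(v.tolist() if hasattr(v,'tolist') else v) for k,v in s.items() if k!="image"})
E
```

```text
pics
{'clock': 0.0, 'joint_pos': array([-5.21330910e+01,  2.05900688e+01,  6.32778321e-01, -1.93987830e-02,
       -7.01340866e+01, -1.65080920e+01]), 'qvel': array([ 0.1322814 , -0.06086752,  0.03193633,  0.08302591, -0.11163367,
        0.07760621]), 'tau': array([-6.37036428e-04, -5.82716954e+01,  2.93052721e+01,  6.99712291e+00,
        6.82882121e-03, -1.67053158e-04]), 'tool_pos': array([ 0.24562309, -0.62814441,  0.19263284]), 'orientation': array([ 1.79907207e+02, -8.48293853e-03, -1.58647783e+02]), 'force': array([0.3580919 , 0.38199881, 0.2249842 ]), 'moment': array([-0.00930429,  0.03312783,  0.08196899]), 'opening': 0.08748691561177979}
scene {'mtx': [[415.56934217799085, 0.0, 258.7266592925175], [0.0, 415.56934217799085, 193.61869618384915], [0.0, 0.0, 1.0]], 'eye': [0.1171446823505955, 0.8494097094536475, 0.5396821842252272], 'attitude': [66.19230157653861, 1.2822483618665328, -154.99569695110915]}
side {'mtx': [[477.75101515936643, 0.0, 264.09491030669636], [0.0, 477.75101515936643, 189.9771991015328], [0.0, 0.0, 1.0]], 'eye': [0.2846210750464269, 0.8182193492985566, 0.8448629210412264], 'attitude': [50.680168063303604, -0.6809390191355085, -163.43591569382852]}
wrist {'mtx': [[294.55091614595557, 0.0, 258.07859955162326], [0.0, 294.55091614595557, 188.8197445943639], [0.0, 0.0, 1.0]], 'tool_from_camera': [[0.0013100866848346168, 0.9652517558247147, 0.26131844854541636, 0.0718967843142433], [0.9999987812826565, -0.001042657412352521, -0.0011620235459939166, 0.0007565486686799128], [-0.0008491796507199711, 0.2613196524236661, -0.965251945427252, -0.1920623571365419], [0.0, 0.0, 0.0, 1.0]]}
```

View pics/scene0.png

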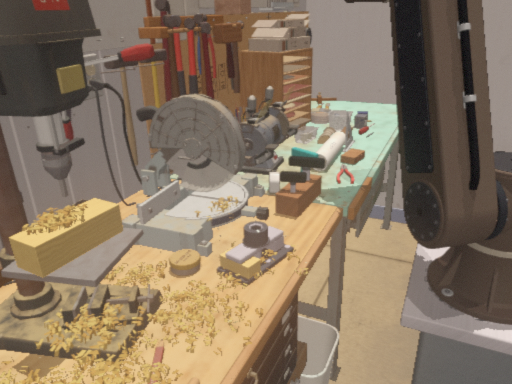

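View pics/side0.png

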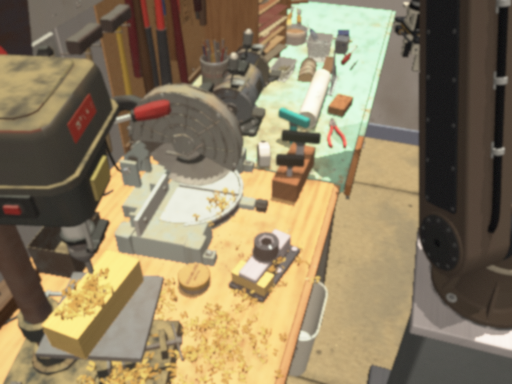

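View pics/wrist0.png

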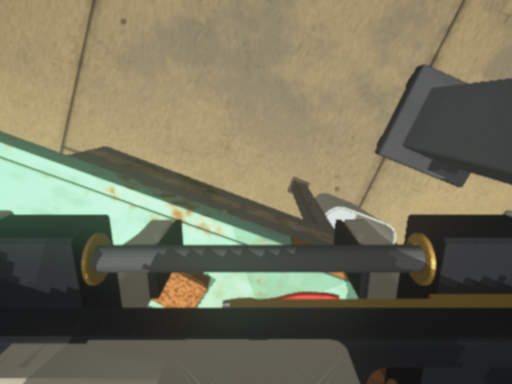

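The scene and side views both show the stand (side about (293,172)) with two black T bars. A turquoise look-alike stands behind it at about (294,117), and the clamp's screw head is at (266,246). I'll zoom in on both.

```bash
cat > h.py <<'E'
import numpy as np, cv2
from scipy.spatial.transform import Rotation as R
from plant import ctrl, snapshot
def cam(s,obs=None):
    if "eye" in s:
        return np.array(s["mtx"]),np.array(s["eye"]),R.from_euler('xyz',s["attitude"],degrees=True).as_matrix()
    T=np.array(s["tool_from_camera"]); Rt=R.from_euler('xyz',obs["orientation"],degrees=True).as_matrix()
    return np.array(s["mtx"]),obs["tool_pos"]+Rt@T[:3,3],Rt@T[:3,:3]
def ray(c,u,v):
    K,e,A=c; d=np.linalg.inv(K)@[u,v,1]; return e,A@(d*[1,-1,-1])
def onz(c,u,v,z):
    e,d=ray(c,u,v); return e+d*(z-e[2])/d[2]
def proj(c,p):
    K,e,A=c; q=(A.T@(np.array(p)-e))*[1,-1,-1]; q=K@q; return q[:2]/q[2]
def tri(rs):
    M=np.zeros((3,3));b=np.zeros(3)
    for e,d in rs:
        d=d/np.linalg.norm(d);P=np.eye(3)-np.outer(d,d);M+=P;b+=P@e
    return np.linalg.solve(M,b)
E
python3 - <<'E'
import cv2
a=cv2.imread("pics/side0.png"); b=cv2.imread("pics/scene0.png")
cv2.imwrite("pics/sideA.png",cv2.resize(a[100:210,255:355],None,fx=5,fy=5,interpolation=cv2.INTER_CUBIC))
cv2.imwrite("pics/sideB.png",cv2.resize(a[220:310,170:310],None,fx=5,fy=5,interpolation=cv2.INTER_CUBIC))
cv2.imwrite("pics/sceneA.png",cv2.resize(b[140:225,260:370],None,fx=6,fy=6,interpolation=cv2.INTER_CUBIC))
cv2.imwrite("pics/sceneB.png",cv2.resize(b[210:285,160:300],None,fx=5,fy=5,interpolation=cv2.INTER_CUBIC))
E
```

```text
(no output)
```

View pics/sideA.png

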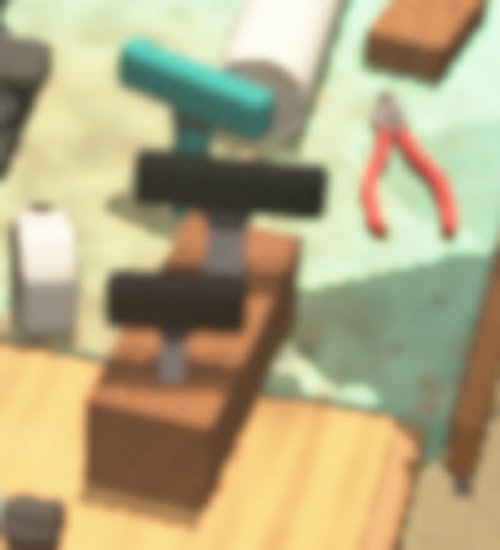

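View pics/sideB.png

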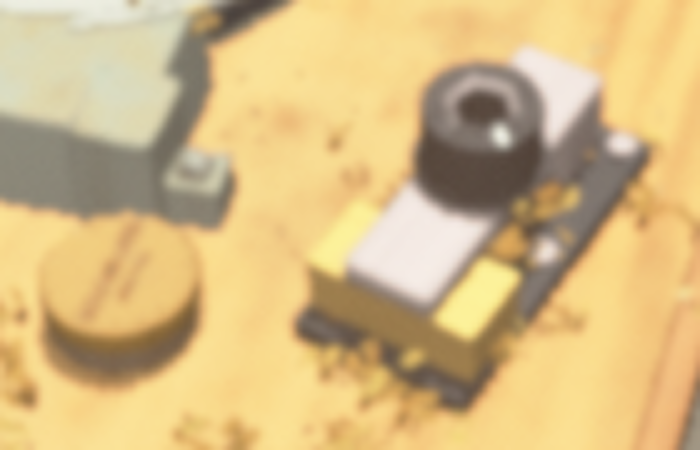

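View pics/sceneA.png

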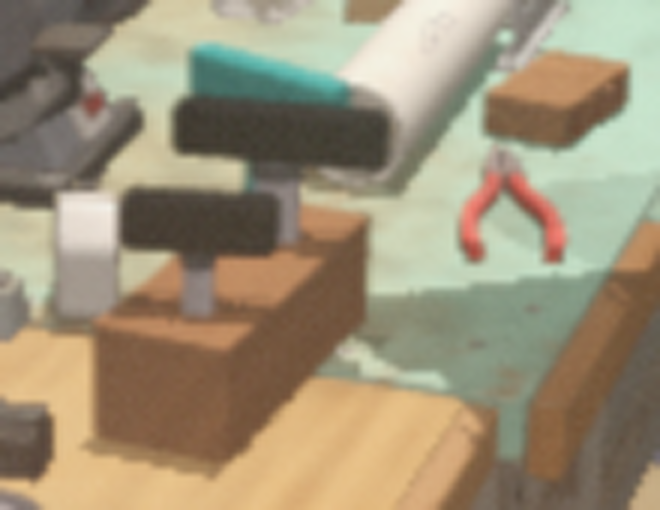

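View pics/sceneB.png

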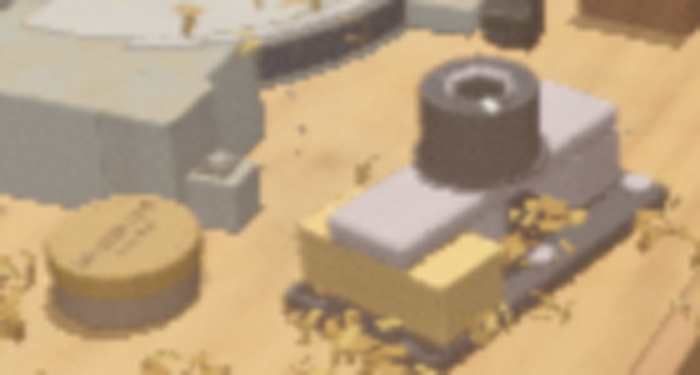

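```bash
python3 - <<'E'
from h import *
S=snapshot("side");C=snapshot("scene");s=cam(S);c=cam(C)
fs=lambda x,y:(255+x/5,100+y/5); fc=lambda x,y:(260+x/6,140+y/6)
gs=lambda x,y:(170+x/5,220+y/5); gc=lambda x,y:(160+x/5,210+y/5)
p=lambda a:print(np.round(a,4))
print("large bar near-lower edge ends z.1; near top edges"); 
for q in [(138,195),(322,215)]: p(onz(s,*fs(*q),.10))
for q in [(172,152),(385,166)]: p(onz(c,*fc(*q),.10))
print("centre tri"); p(tri([ray(s,*fs(231,183)),ray(c,*fc(281,131))]))
print("small centre"); p(tri([ray(s,*fs(176,300)),ray(c,*fc(199,219))]))
print("stand top corners")
for q in [(90,402),(210,430),(298,237)]: p(onz(s,*fs(*q),.06))
for q in [(96,318),(230,352),(368,215)]: p(onz(c,*fc(*q),.06))
print("head"); p(onz(s,*gs(484,97),.093)); p(onz(c,*gc(481,87),.093)); p(tri([ray(s,*gs(484,97)),ray(c,*gc(481,87))]))
print("mark"); p(onz(s,*gs(501,131),.093)); p(onz(c,*gc(490,104),.093))
print("strap edges top .056")
for q in [(350,265),(435,300),(600,75),(523,47)]: p(onz(s,*gs(*q),.056))
for q in [(330,217),(405,262),(615,105),(540,72)]: p(onz(c,*gc(*q),.056))
print("teal"); p(tri([ray(s,*fs(198,88)),ray(c,*fc(262,72))]))
E
```

```text
large bar near-lower edge ends z.1; near top edges
[ 0.5503 -0.29    0.1   ]
[ 0.4467 -0.3016  0.1   ]
[ 0.5531 -0.2805  0.1   ]
[ 0.446  -0.3005  0.1   ]
centre tri
[ 0.4996 -0.2974  0.1131]
small centre
[ 0.5049 -0.1944  0.1019]
stand top corners
[ 0.5377 -0.1486  0.06  ]
[ 0.4712 -0.1446  0.06  ]
[ 0.4642 -0.3348  0.06  ]
[ 0.5425 -0.1542  0.06  ]
[ 0.4701 -0.1415  0.06  ]
[ 0.4627 -0.3309  0.06  ]
head
[0.483  0.0989 0.093 ]
[0.4799 0.1087 0.093 ]
[0.4865 0.0918 0.084 ]
mark
[0.4702 0.1165 0.093 ]
[0.4695 0.1214 0.093 ]
strap edges top .056
[0.5194 0.1776 0.056 ]
[0.4788 0.1853 0.056 ]
[0.445  0.0335 0.056 ]
[0.4845 0.0261 0.056 ]
[0.5201 0.18   0.056 ]
[0.4737 0.1987 0.056 ]
[0.4431 0.0389 0.056 ]
[0.4897 0.0221 0.056 ]
teal
[ 0.5438 -0.3973  0.1093]
```

```bash
python3 - <<'E'
from h import *
s=cam(snapshot("side"));c=cam(snapshot("scene"))
for n,u,v in [("vise base near",262,100),("vise bl",225,135),("saw handle knob",262,205),("saw table r",240,190),("tape",265,165),("clamp foot",210,258)]: print(n,np.round(onz(s,u,v,0),3),np.round(onz(s,u,v,.15),3))
E
python3 -m pendant '[[0,0,-0.06,0,0,0.1,1],[-0.05,0.024,-0.08,0,0,0.2,1],[-0.1,0.048,-0.08,0,0,0.267,1],[-0.15,0.072,-0.08,0,0,0.267,1],[-0.2,0.096,-0.08,0,0,0.267,1],[-0.25,0.12,-0.08,0,0,0.267,0.4],[-0.3,0.145,-0.08,0,0,0.267,0.4],[-0.35,0.168,-0.08,0,0,0.267,0.4],[-0.39,0.188,-0.08,0,0,0.267,0.4],[-0.415,0.2,-0.08,0,0,0.267,0.4],[-0.415,0.2,-0.08,0,0,0.267,0.4]]'
```

```text
vise base near [ 0.723 -0.664  0.   ] [ 0.645 -0.401  0.15 ]
vise bl [ 0.77  -0.405  0.   ] [ 0.684 -0.188  0.15 ]
saw handle knob [ 0.556 -0.111 -0.   ] [0.508 0.054 0.15 ]
saw table r [ 0.633 -0.153  0.   ] [0.571 0.019 0.15 ]
tape [ 0.6   -0.287  0.   ] [ 0.544 -0.091  0.15 ]
clamp foot [0.619 0.109 0.   ] [0.56  0.235 0.15 ]
clock: 1.72
tool_pos: [0.5606, -0.2896, 0.2731]
orientation: [180.0, -0.0, -173.8]
force: [0.3, -1.0, 0.0]
opening: 0.0611
```

```bash
python3 - <<'E'
from h import *
o=ctrl.get_obs();print(o["clock"],o["tool_pos"],o["orientation"])
s=snapshot("wrist");cv2.imwrite("pics/w1.png",s["image"])
E
```

```text
1.725 [ 0.56058958 -0.28960927  0.27313993] [ 1.79982748e+02 -2.37566216e-02 -1.73794682e+02]
```

View pics/w1.png

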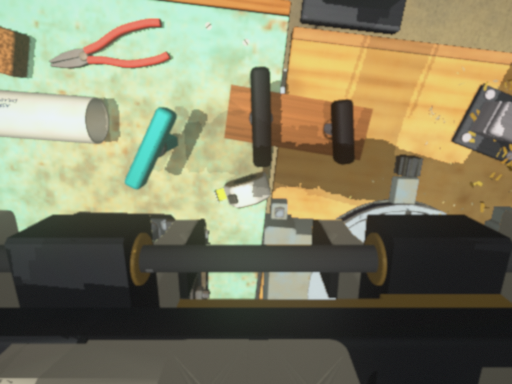

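The large bar lies almost straight down the image at about (261,116), and the small bar is at (342,132). The stand is in shadow and the teal key is at (152,147), well clear. Next I'll measure the large bar.

```bash
python3 - <<'E'
from h import *
o=ctrl.get_obs();s=snapshot("wrist");im=s["image"];c=cam(s,o)
m=(im.max(2)<60).astype(np.uint8)
n,l,st,ce=cv2.connectedComponentsWithStats(m)
for i in range(1,n):
    x,y,w,h,a=st[i]
    if a>300 and y<200:
        pts=cv2.findContours((l==i).astype(np.uint8),0,2)[0][0]
        r=cv2.minAreaRect(pts);b=cv2.boxPoints(r)
        print(st[i],np.round(b,1).tolist())
        for z in (.13,.117): print(z,[np.round(onz(c,*q,z)[:2],4).tolist() for q in b])
cv2.imwrite("pics/w1c.png",cv2.resize(im[50:190,210:370],None,fx=4,fy=4,interpolation=cv2.INTER_CUBIC))
E
```

```text
[323   0  78  24 930] [[323.0, 0.0], [400.0, 0.0], [400.0, 23.0], [323.0, 23.0]]
0.13 [[0.3757, -0.2443], [0.3673, -0.1673], [0.3877, -0.1624], [0.3962, -0.2408]]
0.117 [[0.3713, -0.2422], [0.3626, -0.1622], [0.3838, -0.1572], [0.3927, -0.2386]]
[255  71  17  96 586] [[255.0, 166.0], [255.0, 71.0], [271.0, 71.0], [271.0, 166.0]]
0.13 [[0.5515, -0.2943], [0.4495, -0.3052], [0.4476, -0.2883], [0.5495, -0.276]]
0.117 [[0.5539, -0.2942], [0.448, -0.3055], [0.4461, -0.2879], [0.5519, -0.2751]]
[332 102  23  62 951] [[330.3999938964844, 102.5], [351.70001220703125, 101.4000015258789], [354.8999938964844, 162.6999969482422], [333.70001220703125, 163.89999389648438]]
0.13 [[0.4725, -0.2198], [0.4689, -0.1969], [0.5352, -0.1803], [0.5392, -0.2044]]
0.117 [[0.4719, -0.2168], [0.4681, -0.193], [0.537, -0.1757], [0.5411, -0.2008]]
```

View pics/w1c.png

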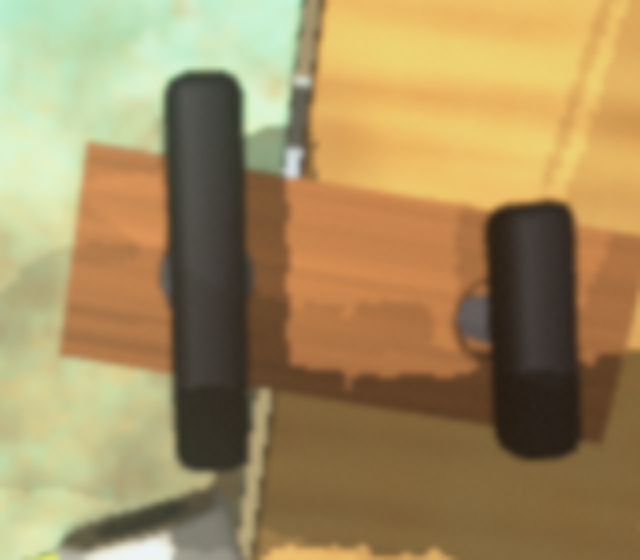

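```bash
python3 - <<'E'
from h import *
o=ctrl.get_obs();s=snapshot("wrist");c=cam(s,o);print("eye",c[1])
f=lambda x,y:onz(c,210+x/4,50+y/4,.13)
a,b=f(204,72),f(213,469);L1,L2=f(166,85),f(178,455);R1,R2=f(242,85),f(249,455)
print("ends",a,b,"ctr",(a+b)/2,np.linalg.norm(a-b))
for p,q in((a,b),(L1,L2),(R1,R2)):d=q-p;print(np.degrees(np.arctan2(d[1],d[0])))
print("width",np.linalg.norm(L1-R1),np.linalg.norm(L2-R2),(L1+L2+R1+R2)/4)
print("stand mid at .06: corners",[np.round(onz(c,210+x/4,50+y/4,.06)[:2],4) for x,y in[(88,143),(62,355),(600,440)]])
print(o["tool_pos"],o["orientation"])
E
```

```text
eye [ 0.48774597 -0.2984149   0.46555846]
ends [ 0.44533603 -0.29968318  0.13      ] [ 0.55150406 -0.28529929  0.13      ] ctr [ 0.49842005 -0.29249123  0.13      ] 0.10713798300152427
7.715586427628682
7.827996582430969
7.963765326436809
width 0.020238993014195933 0.020475729711616705 [ 0.497979   -0.29247149  0.13      ]
stand mid at .06: corners [array([ 0.462 , -0.3351]), array([ 0.5311, -0.3382]), array([ 0.5402, -0.15  ])]
[ 0.55935555 -0.29111717  0.27347032] [ 1.79997910e+02 -1.98854795e-02 -1.73900303e+02]
```

```bash
python3 - <<'E'
from h import *
o=ctrl.get_obs();print(o["joint_pos"])
y=np.radians(o["orientation"][2]);d=np.array([.4985,-.2925])-o["tool_pos"][:2]
print("tool dx,dy",d@[np.cos(y),np.sin(y)],d@[np.sin(y),-np.cos(y)])
E
```

```text
[-9.82877578e+00  1.41884696e+01  2.05430610e+00  3.38380630e-03
 -7.78768746e+01 -7.41183729e+01]
tool dx,dy 0.06032785629261534 0.005429865730638598
```

```bash
python3 -m pendant '[[0.03,0.003,0,0,0,-0.18,0.4],[0.06,0.0055,0,0,0,-0.36,0.4],[0.06,0.0055,0,0,0,-0.54,0.4],[0.06,0.0055,0,0,0,-0.72,0.4],[0.06,0.0055,0,0,0,-0.9,0.4],[0.06,0.0055,0,0,0,-1.08,0.4],[0.06,0.0055,0,0,0,-1.26,0.4],[0.06,0.0055,0,0,0,-1.44,0.4],[0.06,0.0055,0,0,0,-1.6,0.4]]'
python3 -m pendant '[[0,0,0,0,0,-0.18,0.4],[0,0,0,0,0,-0.36,0.4],[0,0,0,0,0,-0.54,0.4],[0,0,0,0,0,-0.72,0.4],[0,0,0,0,0,-0.9,0.4],[0,0,0,0,0,-1.08,0.4],[0,0,0,0,0,-1.26,0.4],[0,0,0,0,0,-1.44,0.4],[0,0,0,0,0,-1.571,0.4],[0,0,0,0,0,-1.571,0.4]]'
```

```text
clock: 3.0
tool_pos: [0.4984, -0.293, 0.2738]
orientation: [-180.0, -0.0, -82.0]
force: [-0.6, -0.5, -0.5]
opening: 0.0613
clock: 4.25
tool_pos: [0.4985, -0.2929, 0.2738]
orientation: [180.0, -0.0, 7.6]
force: [0.4, 0.8, -0.1]
opening: 0.0613
```

```bash
python3 -m pendant '[[0,0,0.04,0,0,0,0.4],[0,0,0.08,0,0,0,0.4],[0,0,0.12,0,0,0,0.4],[0,0,0.12,0,0,0,0.4]]'; python3 - <<'E'
from h import *
s=snapshot("wrist");cv2.imwrite("pics/w2.png",s["image"])
s=snapshot("side");cv2.imwrite("pics/s2.png",cv2.resize(s["image"][40:210,225:385],None,fx=3.5,fy=3.5))
E
```

```text
clock: 4.75
tool_pos: [0.4968, -0.2919, 0.151]
orientation: [-179.9, 0.3, 7.5]
force: [-0.4, 0.0, 0.5]
opening: 0.061
```

View pics/w2.png

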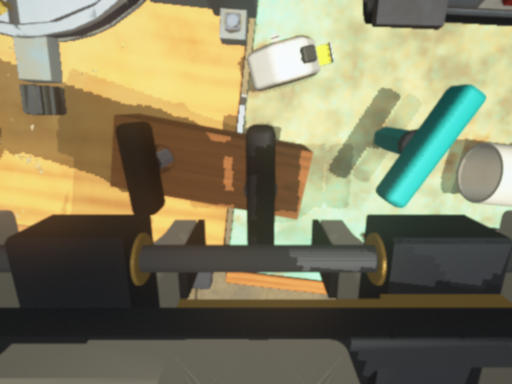

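View pics/s2.png

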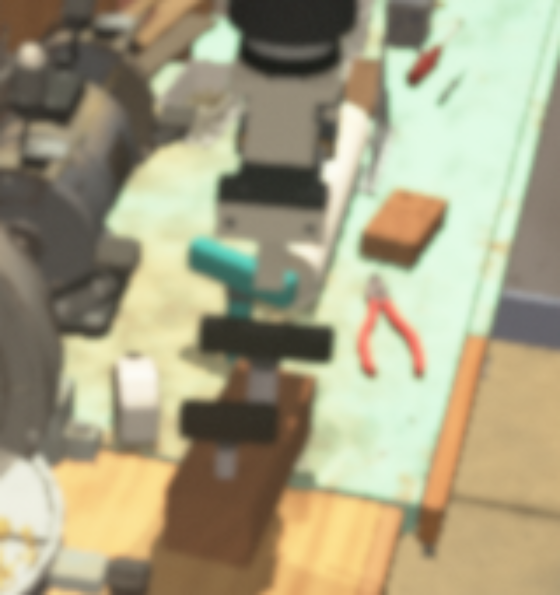

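The bar sits between the fingers at u≈261, lined up with the jaw centre at 258, and nothing is near the fingers. Next I descend and grip.

```bash
python3 -m pendant '[[0,0,0.03,0,0,0,0.4],[0,0,0.054,0,0,0,0.4],[0,0,0.054,0,0,0,0.4],[0,0,0.054,0,0,0,-1],[0,0,0.054,0,0,0,-1],[0,0,0.054,0,0,0,-1],[0,0,0.054,0,0,0,-1],[0,0,0.054,0,0,0,-1]]'
```

```text
clock: 5.85
tool_pos: [0.4992, -0.2921, 0.0997]
orientation: [180.0, -0.0, 7.7]
force: [-0.7, -0.2, 1.1]
opening: 0.0168
```

```bash
python3 -m pendant '[[0,0,0,0,0,0,-1],[0,0,0,0,0,0,-1],[0,0,0,0,0,0,-1]]'; python3 - <<'E'
from h import *
s=snapshot("wrist");cv2.imwrite("pics/w3.png",s["image"])
s=snapshot("side");cv2.imwrite("pics/s3.png",cv2.resize(s["image"][80:180,265:345],None,fx=5.5,fy=5.5,interpolation=2))
E
```

```text
clock: 6.22
tool_pos: [0.4992, -0.2921, 0.0995]
orientation: [-180.0, 0.0, 7.7]
force: [-0.3, 0.4, 0.9]
opening: 0.0009
```

View pics/w3.png

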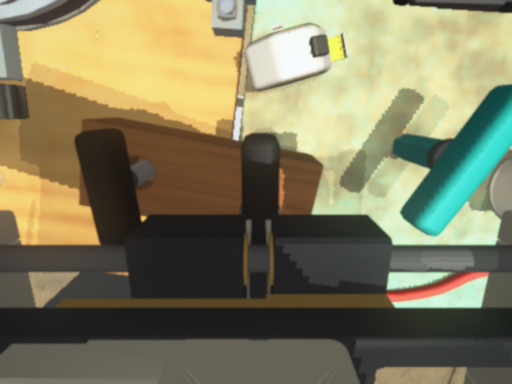

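View pics/s3.png

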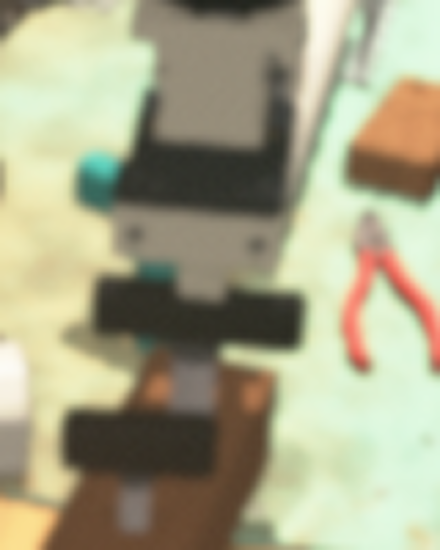

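```bash
python3 - <<'E'
from h import *
o=ctrl.get_obs();S=snapshot("side");C=snapshot("scene");W=snapshot("wrist");s=cam(S);c=cam(C);w=cam(W,o)
t=o["tool_pos"];print(t,o["joint_pos"])
for n,k,im in(("side",s,S),("scene",c,C),("wr",w,W)):
    print(n,proj(k,t),proj(k,t+[0,0,.019]))
    im=im["image"].copy()
    for q in (t,t+[0,0,.019],[.4985,-.2925,.115],[.4985,-.2925,.025]): cv2.circle(im,tuple(int(round(x)) for x in proj(k,q)),1,(0,0,255),-1)
    if n!="wr":
        u,v=map(int,proj(k,t)); im=cv2.resize(im[v-70:v+50,u-60:u+60],None,fx=5,fy=5,interpolation=2)
    cv2.imwrite(f"pics/{n}4.png",im)
E
```

```text
[ 0.49922854 -0.29206701  0.09953208] [-1.09621510e+01  1.60433931e+01 -1.90302802e+01  7.01505642e-04
 -5.49292026e+01  1.08711049e+02]
side [300.34709377 141.79272795] [300.75582802 136.08414624]
scene [306.48673364 166.47963184] [306.63679786 160.59642924]
wr [258.69573555 211.86798387] [258.73892569 222.116246  ]
```

View pics/side4.png

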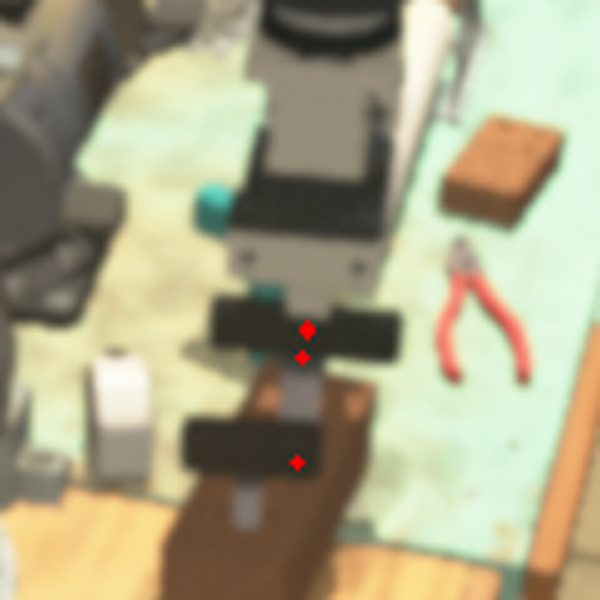

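View pics/scene4.png

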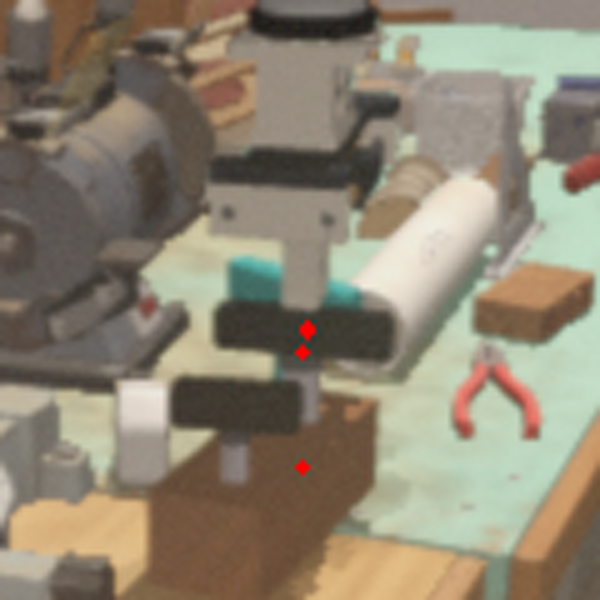

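```bash
python3 - <<'E'
import cv2
a=cv2.imread("pics/w3.png"); cv2.imwrite("pics/w3z.png",cv2.resize(a[120:310,170:350],None,fx=3.1,fy=3.1,interpolation=2))
a=cv2.convertScaleAbs(cv2.imread("pics/scene4.png")[180:400,150:450],alpha=2.2,beta=10); cv2.imwrite("pics/sz.png",cv2.resize(a,None,fx=2.4,fy=2.4,interpolation=2))
E
```

```text
(no output)
```

View pics/w3z.png

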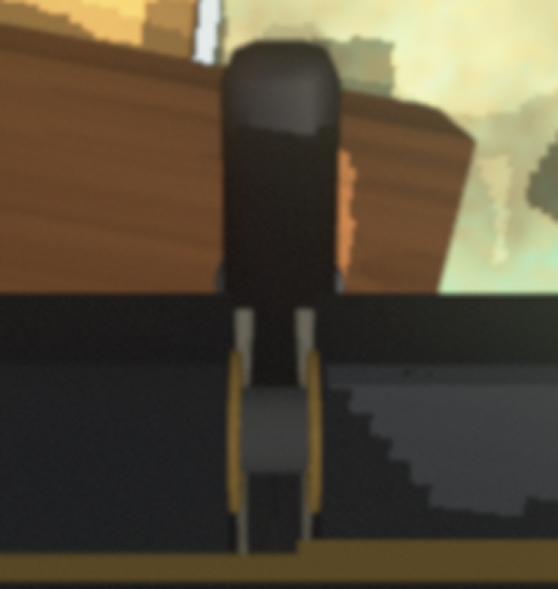

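View pics/sz.png

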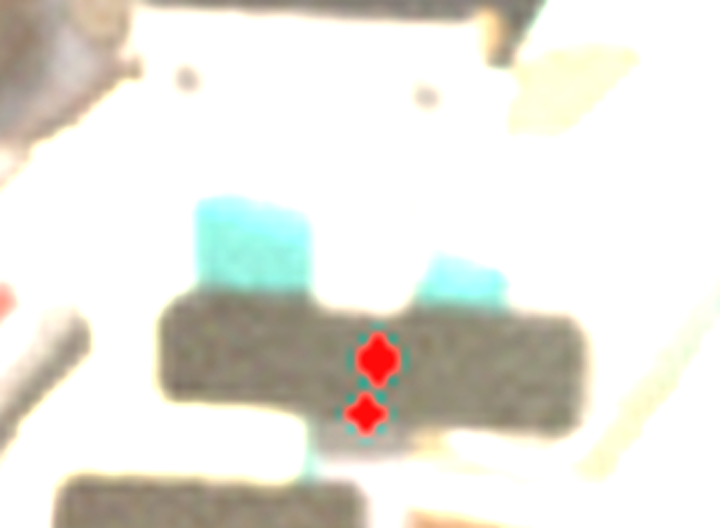

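```bash
python3 -m pendant '[[0,0,0,0,0,0,0.4],[0,0,0,0,0,0,0.4],[0,0,0,0,0,0,0.4],[0,0,0,0,0,0,0.4],[0,0,0,0,0,0,0.4]]'; python3 - <<'E'
from h import *
s=snapshot("wrist");cv2.imwrite("pics/w5.png",s["image"])
s=snapshot("scene");cv2.imwrite("pics/sc5.png",cv2.resize(s["image"][96:216,246:366],None,fx=5,fy=5,interpolation=2))
E
```

```text
clock: 7.1
tool_pos: [0.4992, -0.2921, 0.0995]
orientation: [-180.0, 0.0, 7.7]
force: [0.5, -0.5, 0.3]
opening: 0.0448
```

View pics/w5.png

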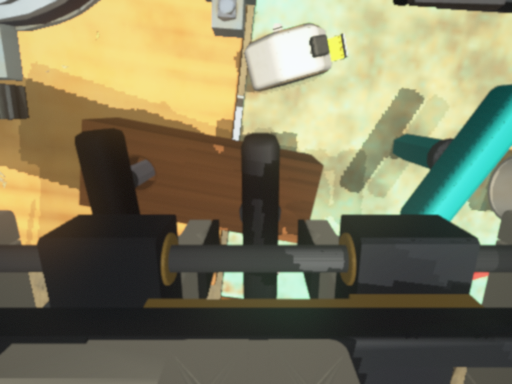

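View pics/sc5.png

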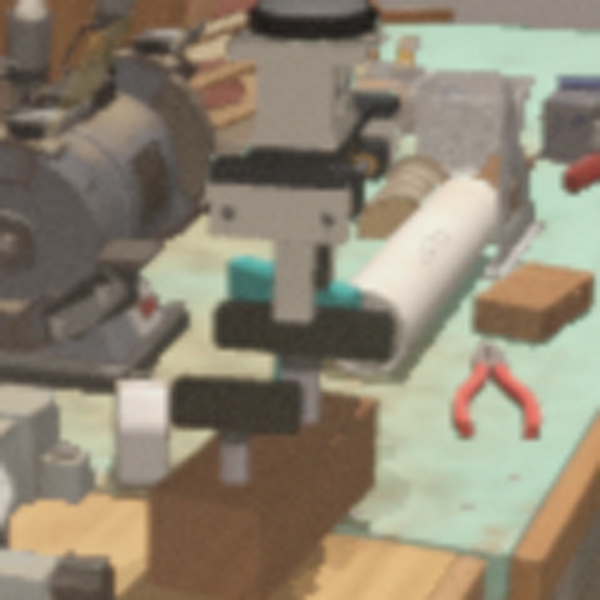

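```bash
python3 - <<'E'
from h import *
c=cam(snapshot("scene"));o=ctrl.get_obs();print(o["opening"])
for y in(-.285,-.27,-.262,-.25):
    for q in((295,322),(295,240)):
        e,d=ray(c,246+q[0]/5,96+q[1]/5);k=(y-e[1])/d[1];print(y,q,np.round(e+k*d,4))
for y in (-.281,-.285):
  for q in ((305,307),(305,355),(216,303),(216,345),(396,312),(396,361)):
    e,d=ray(c,246+q[0]/5,96+q[1]/5);k=(y-e[1])/d[1];print("bar",y,q,np.round(e+k*d,4))
E
```

```text
0.056725137934461226
-0.285 (295, 322) [ 0.5021 -0.285   0.1211]
-0.285 (295, 240) [ 0.5033 -0.285   0.1725]
-0.27 (295, 322) [ 0.497  -0.27    0.1266]
-0.27 (295, 240) [ 0.4982 -0.27    0.1774]
-0.262 (295, 322) [ 0.4943 -0.262   0.1296]
-0.262 (295, 240) [ 0.4955 -0.262   0.1799]
-0.25 (295, 322) [ 0.4902 -0.25    0.134 ]
-0.25 (295, 240) [ 0.4914 -0.25    0.1838]
bar -0.281 (305, 307) [ 0.4946 -0.281   0.1329]
bar -0.281 (305, 355) [ 0.4939 -0.281   0.1023]
bar -0.281 (216, 303) [ 0.5517 -0.281   0.1284]
bar -0.281 (216, 345) [ 0.5515 -0.281   0.1011]
bar -0.281 (396, 312) [ 0.4385 -0.281   0.1367]
bar -0.281 (396, 361) [ 0.4372 -0.281   0.1062]
bar -0.285 (305, 307) [ 0.496  -0.285   0.1314]
bar -0.285 (305, 355) [ 0.4952 -0.285   0.1008]
bar -0.285 (216, 303) [ 0.5532 -0.285   0.1269]
bar -0.285 (216, 345) [ 0.553  -0.285   0.0996]
bar -0.285 (396, 312) [ 0.4396 -0.285   0.1353]
bar -0.285 (396, 361) [ 0.4383 -0.285   0.1047]
```

```bash
python3 -m pendant '[[0,0,0.006,0,0,0,0.4],[0,0,0.012,0,0,0,0.4],[0,0,0.018,0,0,0,0.4],[0,0,0.018,0,0,0,0.4]]'; python3 - <<'E'
from h import *
s=snapshot("scene");cv2.imwrite("pics/sc6.png",cv2.resize(s["image"][96:216,246:366],None,fx=5,fy=5,interpolation=2))
E
```

```text
clock: 7.75
tool_pos: [0.4987, -0.2919, 0.0807]
orientation: [-180.0, 0.1, 7.7]
force: [-1.3, 0.4, 1.0]
opening: 0.0617
```

View pics/sc6.png

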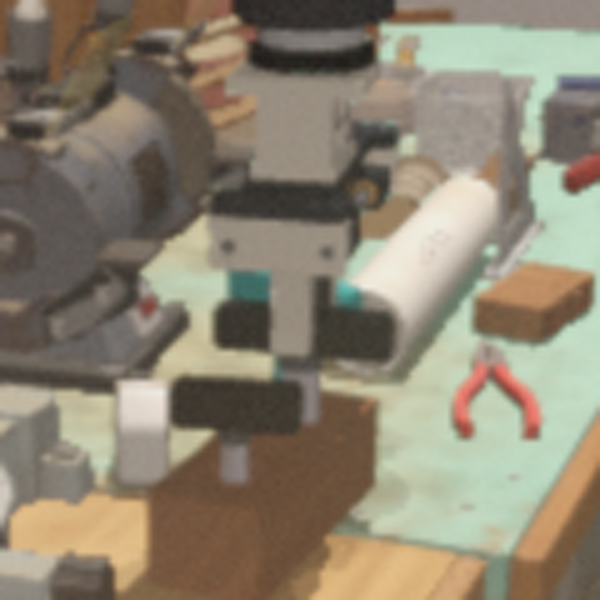

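```bash
python3 -m pendant '[[0,0,0.005,0,0,0,0.4],[0,0,0.009,0,0,0,0.4],[0,0,0.009,0,0,0,-1],[0,0,0.009,0,0,0,-1],[0,0,0.009,0,0,0,-1],[0,0,0.009,0,0,0,-1],[0,0,0.009,0,0,0,-1],[0,0,0.009,0,0,0,-1],[0,0,0.009,0,0,0,-1]]'; python3 - <<'E'
from h import *
s=snapshot("scene");cv2.imwrite("pics/sc7.png",cv2.resize(s["image"][96:216,246:366],None,fx=5,fy=5,interpolation=2))
s=snapshot("wrist");cv2.imwrite("pics/w7.png",s["image"])
E
```

```text
clock: 8.93
tool_pos: [0.4993, -0.2921, 0.0727]
orientation: [180.0, -0.0, 7.8]
force: [-0.3, 0.2, 0.8]
opening: 0.0218
```

View pics/sc7.png

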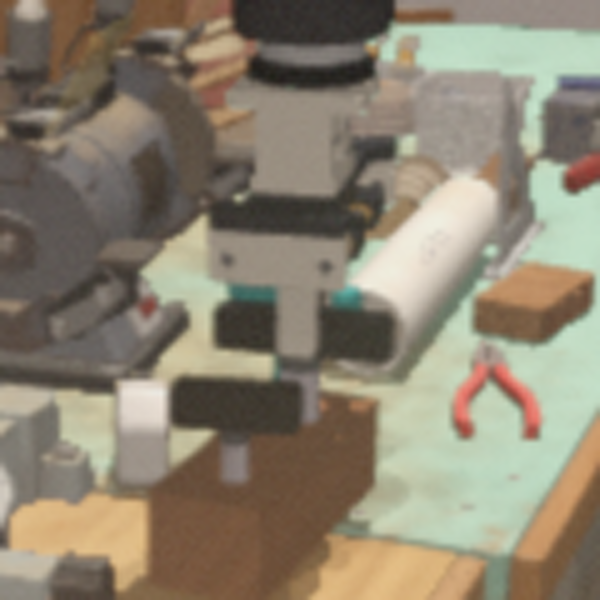

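View pics/w7.png

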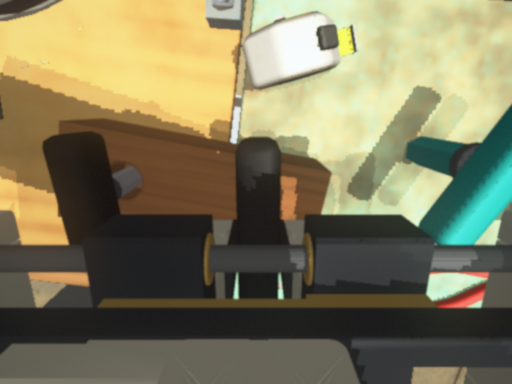

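Gripped: the opening reads 21.8 mm, which matches the 22 mm bar. The real fingertips sit about 27 mm higher than the reported TCP, so I take the key tip as reported TCP z − 0.048. Now I lift straight up.

```bash
python3 -m pendant '[[0,0,-0.01,0,0,0,-1],[0,0,-0.025,0,0,0,-1],[0,0,-0.045,0,0,0,-1],[0,0,-0.07,0,0,0,-1],[0,0,-0.1,0,0,0,-1],[0,0,-0.13,0,0,0,-1],[0,0,-0.16,0,0,0,-1],[0,0,-0.187,0,0,0,-1],[0,0,-0.187,0,0,0,-1]]'
python3 -m pendant '[[-0.002,-0.04,0,0,0,0.08,-1],[-0.004,-0.085,0,0,0,0.17,-1],[-0.006,-0.13,0,0,0,0.25,-1],[-0.008,-0.175,0,0,0,0.33,-1],[-0.010,-0.22,0,0,0,0.41,-1],[-0.012,-0.265,0,0,0,0.49,-1],[-0.014,-0.31,0,0,0,0.57,-1],[-0.016,-0.355,0,0,0,0.65,-1],[-0.018,-0.4,0,0,0,0.73,-1],[-0.02,-0.435,0,0,0,0.8,-1],[-0.021,-0.458,0,0,0,0.834,-1],[-0.021,-0.458,0,0,0,0.834,-1]]'
python3 - <<'E'
from h import *
o=ctrl.get_obs();print(o["tool_pos"],o["orientation"],o["joint_pos"])
s=snapshot("scene");cv2.imwrite("pics/sc8.png",s["image"])
s=snapshot("wrist");cv2.imwrite("pics/w8.png",s["image"])
E
```

```text
clock: 10.15
tool_pos: [0.5001, -0.2924, 0.2626]
orientation: [179.9, -0.3, 7.8]
force: [-0.7, -0.5, -3.6]
opening: 0.0222
clock: 11.65
tool_pos: [0.4157, 0.1598, 0.2586]
orientation: [179.9, 0.0, -39.9]
force: [-0.3, 0.3, -2.9]
opening: 0.0216
[0.41570803 0.15976004 0.2586153 ] [ 1.79913289e+02  4.17902278e-02 -3.99264133e+01] [ 4.64953211e+01 -4.05350568e+00 -2.02248892e+01 -3.77752323e-02
 -7.39177700e+01  3.58878984e+00]
```

View pics/sc8.png

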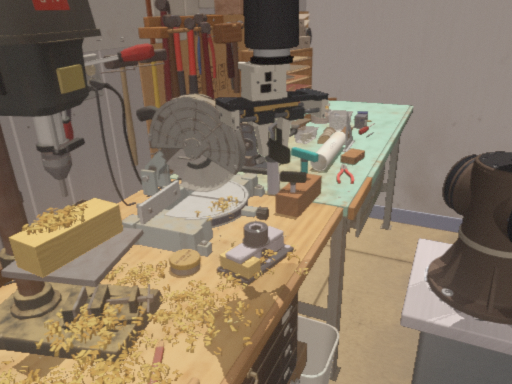

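View pics/w8.png

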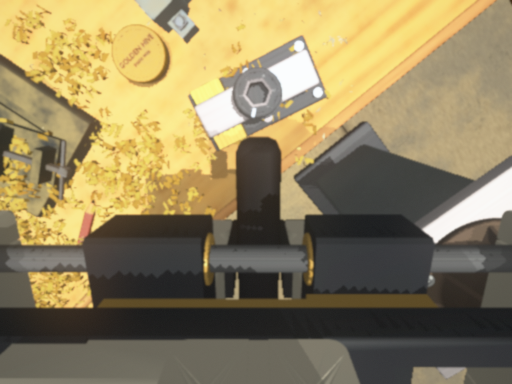

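```bash
python3 - <<'E'
from h import *
o=ctrl.get_obs();c=cam(snapshot("scene"));print(proj(c,o["tool_pos"]),proj(c,o["tool_pos"]-[0,0,.048]),o["clock"])
s=snapshot("scene");cv2.imwrite("pics/sc9.png",s["image"])
w=snapshot("wrist")["image"];cv2.imwrite("pics/w9.png",cv2.resize(w[30:160,180:340],None,fx=5,fy=4.6,interpolation=2))
E
```

```text
[272.92909659 169.07680865] [273.13770984 191.88144905] 11.75
```

View pics/sc9.png

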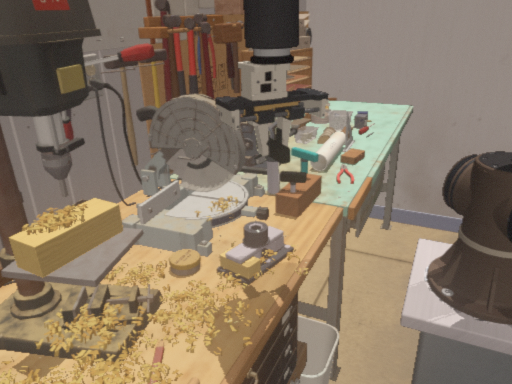

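View pics/w9.png

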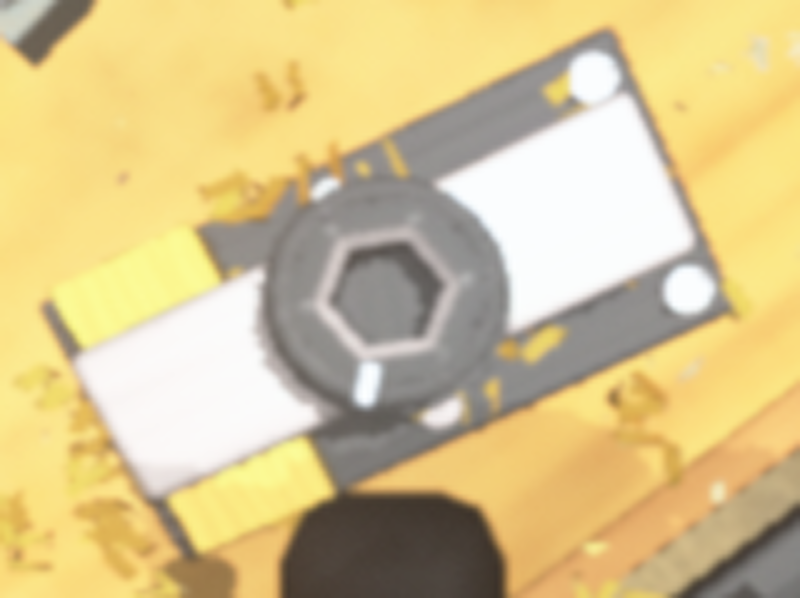

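```bash
python3 - <<'E'
from h import *
o=ctrl.get_obs();c=cam(snapshot("wrist"),o);print(o["tool_pos"],o["orientation"])
f=lambda x,y,z=.093:onz(c,180+x/5,30+y/4.6,z)[:2]
V=np.array([f(*q) for q in[(316,304),(348,236),(420,230),(460,280),(438,348),(362,357)]])
ctr=V.mean(0);print("hex ctr",ctr,np.linalg.norm(V-ctr,axis=1))
print("opp",(V[:3]+V[3:])/2)
a=np.degrees(np.arctan2(*(V-ctr).T[::-1]));print("angles",a, a%60)
E1=np.array([f(265,290),f(508,290),f(386,178),f(386,406)]);print("rim",(E1[0]+E1[1])/2,(E1[2]+E1[3])/2,np.linalg.norm(E1[0]-E1[1]),np.linalg.norm(E1[2]-E1[3]))
m=f(369,385);d=m-ctr;print("mark",m,np.linalg.norm(d),np.degrees(np.arctan2(d[1],d[0])))
# strap direction z=.056
for p,q in[((80,355),(265,268)),((440,185),(628,95)),((155,495),(320,425)),((510,330),(695,245))]:
    A,B=f(*p,.056),f(*q,.056);d=A-B;print("strap",np.degrees(np.arctan2(d[1],d[0])))
p=[f(*q,.012) for q in[(610,30),(735,312),(45,305),(190,555)]]
print("plate",np.mean(p,0),np.linalg.norm(p[0]-p[1]),np.linalg.norm(p[0]-p[2]))
E
```

```text
[0.41656013 0.15816968 0.25933616] [ 1.79974118e+02  9.22425417e-03 -4.00745574e+01]
hex ctr [0.48127415 0.10220824] [0.01754319 0.01669445 0.01637925 0.01633361 0.01735354 0.01694752]
opp [[0.48186352 0.10256506]
 [0.48092319 0.10165207]
 [0.48103575 0.10240759]]
angles [  58.71460105   -4.11562583  -64.23269726 -119.05122257  179.71666547
  116.63309319] [58.71460105 55.88437417 55.76730274  0.94877743 59.71666547 56.63309319]
rim [0.48243431 0.1024893 ] [0.48170029 0.10326022] 0.05629833400253003 0.05472933299157588
mark [0.46733802 0.12056746] 0.023049435458610237 127.20144069681818
strap 75.62136691043357
strap 76.02032754687056
strap 74.12003441426558
strap 75.82632033231695
plate [0.48101248 0.10253458] 0.0883808676337687 0.17580892930557218
```

```bash
python3 -m pendant '[[0,0,0,0,0,-0.17,-1],[0.02,0,0,0,0,-0.34,-1],[0.04,0,0,0,0,-0.5,-1],[0.06,0.001,0,0,0,-0.66,-1],[0.085,0.001,0,0,0,-0.82,-1],[0.085,0.001,0,0,0,-0.98,-1],[0.085,0.001,0.03,0,0,-1.12,-1],[0.085,0.001,0.06,0,0,-1.188,-1],[0.085,0.001,0.085,0,0,-1.188,-1],[0.085,0.001,0.085,0,0,-1.188,-1],[0.085,0.001,0.085,0,0,-1.188,-1]]'
python3 - <<'E'
from h import *
o=ctrl.get_obs();print(o["tool_pos"],o["orientation"],o["joint_pos"])
W=snapshot("wrist");cv2.imwrite("pics/w10.png",W["image"]);w=cam(W,o)
t=o["tool_pos"]
for n in("side","scene"):
    s=snapshot(n);c=cam(s);im=s["image"].copy();u,v=map(int,proj(c,[.4812,.1025,.1]))
    im=cv2.resize(im[v-60:v+45,u-55:u+55],None,fx=5.5,fy=5.5,interpolation=2)
    cv2.imwrite(f"pics/{n}10.png",im); print(n,u-55,v-60,[((proj(c,q)-[u-55,v-60])*5.5).round().tolist() for q in (t-[0,0,.048],[.4812,.1025,.093])])
E
```

```text
clock: 13.32
tool_pos: [0.4819, 0.1034, 0.1757]
orientation: [180.0, -0.1, 28.0]
force: [0.6, 0.2, -2.1]
opening: 0.0217
[0.48189484 0.10339876 0.17567684] [ 1.79976406e+02 -7.24765568e-02  2.80122870e+01] [ 3.50413153e+01  3.93337981e+00 -2.33309734e+01  3.63440018e-02
 -6.26666069e+01  8.29542883e+01]
side 212 178 [[302.0, 283.0], [303.0, 345.0]]
scene 201 163 [[303.0, 272.0], [307.0, 347.0]]
```

View pics/side10.png

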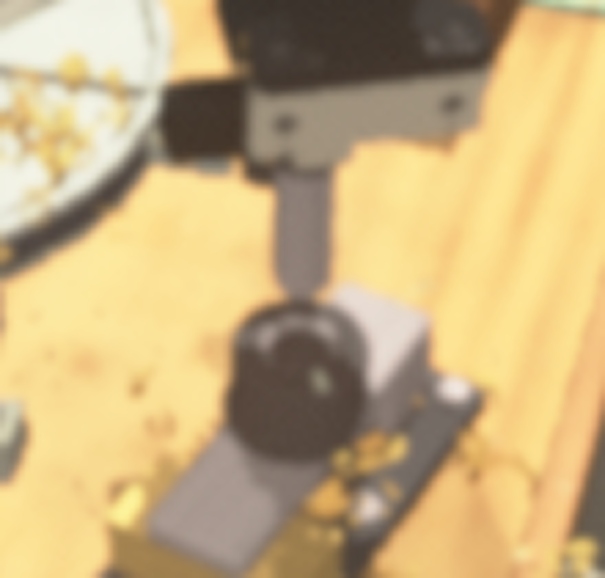

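View pics/scene10.png

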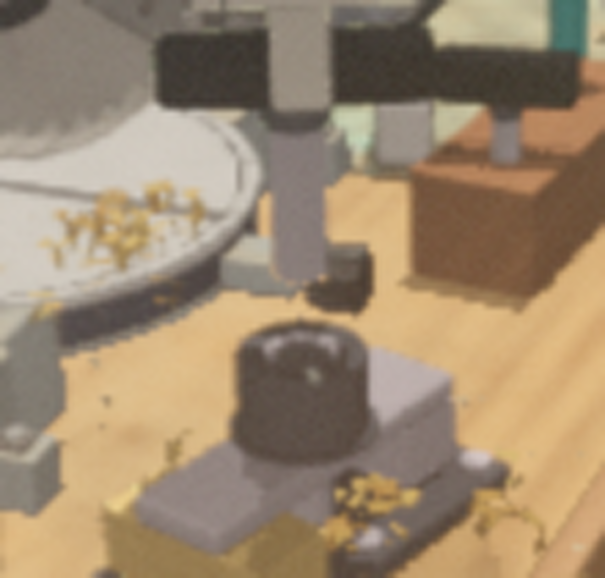

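View pics/w10.png

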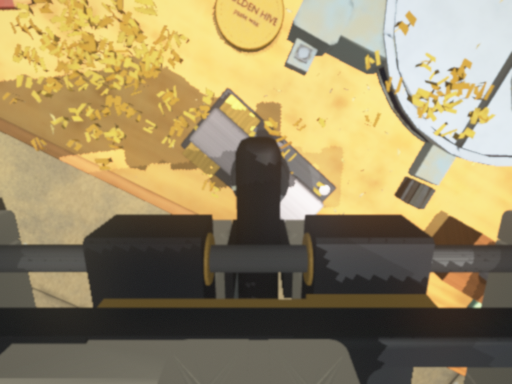

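Tip and socket line up to within about 1 mm in both fixed views (side 302 against 301, scene 298 against 303). I'll lower into the socket gently.

```bash
python3 -m pendant '[[-0.0007,0.0003,0.01,0,0,0,-1],[-0.0007,0.0003,0.02,0,0,0,-1],[-0.0007,0.0003,0.028,0,0,0,-1],[-0.0007,0.0003,0.032,0,0,0,-1],[-0.0007,0.0003,0.036,0,0,0,-1],[-0.0007,0.0003,0.04,0,0,0,-1],[-0.0007,0.0003,0.044,0,0,0,-1],[-0.0007,0.0003,0.044,0,0,0,-1]]'
```

```text
clock: 14.48
tool_pos: [0.4815, 0.103, 0.1307]
orientation: [180.0, -0.1, 28.0]
force: [4.0, -1.6, -4.6]
opening: 0.022
```

```bash
python3 -m pendant '[[0.0004,0.0003,0.003,0,0,0,-1],[0.0004,0.0003,0.006,0,0,0,-1],[0.0004,0.0003,0.009,0,0,0,-1],[0.0004,0.0003,0.012,0,0,0,-1],[0.0004,0.0003,0.012,0,0,0,-1]]'
```

```text
clock: 15.1
tool_pos: [0.4814, 0.1028, 0.1183]
orientation: [180.0, -0.0, 28.0]
force: [5.5, -3.1, -3.0]
opening: 0.022
```

```bash
python3 -m pendant '[[0.0004,0.0003,0.002,0,0,0,-1],[0.0004,0.0003,0.004,0,0,0,-1],[0.0004,0.0003,0.005,0,0,0,-1],[0.0004,0.0003,0.005,0,0,0,-1]]'
```

```text
clock: 15.6
tool_pos: [0.482, 0.1028, 0.1145]
orientation: [180.0, -0.1, 28.1]
force: [0.6, -1.9, 8.7]
opening: 0.0218
```

```bash
python3 -m pendant '[[0,0,0.001,0,0,0,-1],[0,0,0.001,0,0,0,-1],[0,0,0.001,0,0,0,-1]]'; python3 - <<'E'
from h import *
o=ctrl.get_obs();print(o["tool_pos"],o["moment"])
for n,a,b in(("side",212,178),("scene",201,163)):
    s=snapshot(n);c=cam(s);im=s["image"]
    cv2.imwrite(f"pics/{n}11.png",cv2.resize(im[b:b+105,a:a+110],None,fx=5.5,fy=5.5,interpolation=2))
    print(n,[((proj(c,[.481,.1025,z])-[a,b])*5.5).round().tolist() for z in(.093,.142,.172)])
E
```

```text
clock: 15.98
tool_pos: [0.4824, 0.1029, 0.1145]
orientation: [180.0, -0.1, 28.1]
force: [-1.6, -1.7, 16.0]
opening: 0.0216
[0.48236141 0.10285639 0.11447826] [-1.15219085  0.84026119 -0.03783096]
side [[304.0, 345.0], [306.0, 256.0], [307.0, 198.0]]
scene [[308.0, 347.0], [305.0, 240.0], [303.0, 172.0]]
```

View pics/scene11.png

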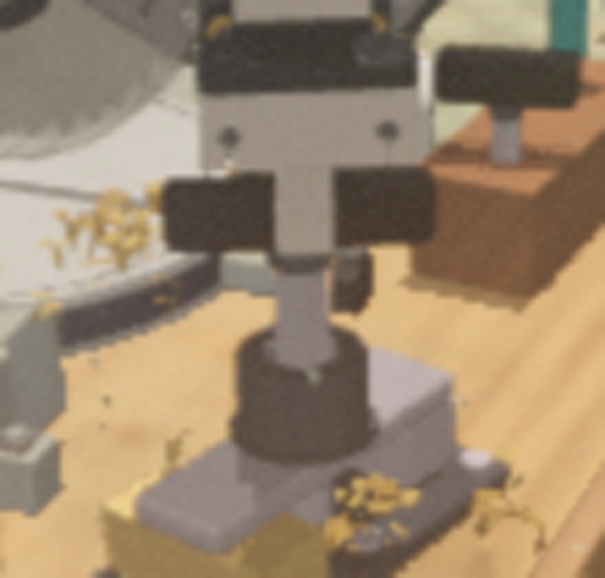

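View pics/side11.png

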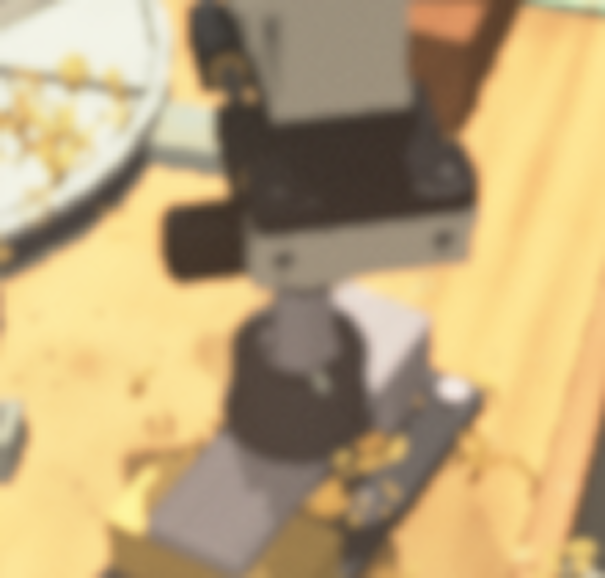

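Fully home: the tip stopped at reported z 0.1145 against 0.1147 expected. The axial force rose to 16 N, and the mark has not moved. Now I turn clockwise (tool +z).

```bash
python3 -m pendant '[[0,0,-0.0005,0,0,0.08,-1],[0,0,-0.0005,0,0,0.16,-1],[0,0,-0.0005,0,0,0.24,-1],[0,0,-0.0005,0,0,0.32,-1],[0,0,-0.0005,0,0,0.4,-1],[0,0,-0.0005,0,0,0.48,-1],[0,0,-0.0005,0,0,0.56,-1],[0,0,-0.0005,0,0,0.64,-1],[0,0,-0.0005,0,0,0.72,-1],[0,0,-0.0005,0,0,0.8,-1],[0,0,-0.0005,0,0,0.85,-1],[0,0,-0.0005,0,0,0.85,-1]]'; python3 -c "
from h import *
o=ctrl.get_obs();print(o['tool_pos'],o['moment'])"
```

```text
clock: 17.58
tool_pos: [0.483, 0.1036, 0.1145]
orientation: [-179.9, -0.1, -20.7]
force: [2.9, -1.1, 9.3]
opening: 0.0218
[0.48297465 0.10359993 0.11452231] [-0.26288163 -0.74909487  0.11802086]
```

```bash
python3 -m pendant '[[0,0,0,0,0,0.05,-1],[0,0,0,0,0,0.1,-1],[0,0,0,0,0,0.15,-1],[0,0,0,0,0,0.15,-1]]'; python3 -c "
from h import *
o=ctrl.get_obs();print(o['tool_pos'],o['moment'])"; python3 -m pendant '[[0,0,0,0,0,0.04,-1],[0,0,0,0,0,0.08,-1],[0,0,0,0,0,0.08,-1]]'; python3 - <<'E'
from h import *
o=ctrl.get_obs();print(o['tool_pos'],o['moment'])
W=snapshot("wrist");cv2.imwrite("pics/w12.png",W["image"])
for n,a,b in(("side",212,178),("scene",201,163)):
    s=snapshot(n);im=s["image"]
    cv2.imwrite(f"pics/{n}12.png",cv2.resize(im[b:b+105,a:a+110],None,fx=5.5,fy=5.5,interpolation=2))
E
```

```text
clock: 18.08
tool_pos: [0.4831, 0.1038, 0.1145]
orientation: [-179.8, -0.1, -29.3]
force: [3.1, 0.0, 8.4]
opening: 0.0218
[0.48308965 0.10375222 0.11450823] [-0.0773107  -0.80906951  0.11010848]
clock: 18.45
tool_pos: [0.4832, 0.1038, 0.1145]
orientation: [-179.8, -0.1, -33.8]
force: [3.1, 0.0, 8.0]
opening: 0.0218
[0.48315802 0.10381175 0.11452321] [-0.03255952 -0.9338827   0.07045921]
```

View pics/side12.png

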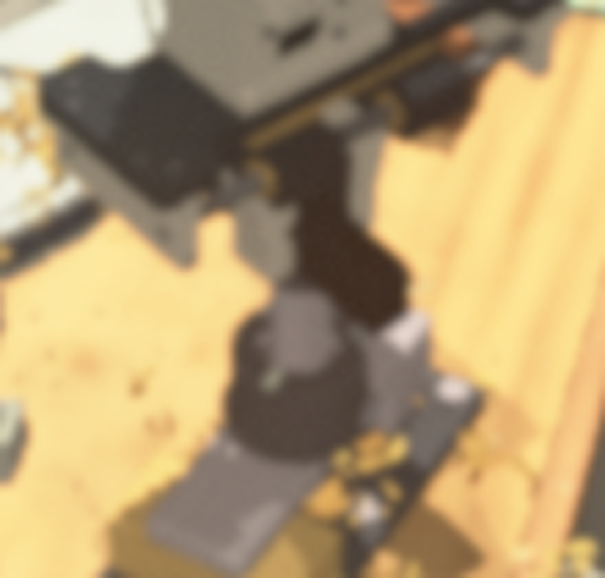

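View pics/w12.png

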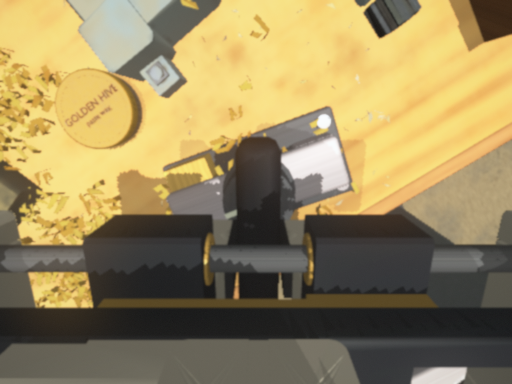

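```bash
python3 - <<'E'
from h import *
s=cam(snapshot("side"))
c0=onz(s,212+301/5.5,178+345/5.5,.093)
for q in((273,378),(320,380)):
    p=onz(s,212+q[0]/5.5,178+q[1]/5.5,.093);d=p-c0;print(p,np.degrees(np.arctan2(d[1],d[0])),np.linalg.norm(d))
for a in (75.5,80,85,90,127):
    p=np.array([.4812+.0225*np.cos(np.radians(a)),.1025+.0225*np.sin(np.radians(a)),.093]);print(a,((proj(s,p)-[212,178])*5.5).round())
E
```

```text
[0.48747843 0.1235485  0.093     ] 75.29067048786735 0.021423997463097356
[0.46946817 0.11910414 0.093     ] 127.6772869730456 0.020566266218400277
75.5 [274. 380.]
80 [278. 381.]
85 [282. 383.]
90 [287. 384.]
127 [323. 383.]
```

```bash
python3 -m pendant '[[0,0,0,0,0,0.03,-1],[0,0,0,0,0,0.06,-1],[0,0,0,0,0,0.06,-1]]'; python3 - <<'E'
from h import *
o=ctrl.get_obs();print(o['tool_pos'],o['moment'],o['tau'][5])
W=snapshot("side");cv2.imwrite("pics/side13.png",cv2.resize(W["image"][178:283,212:322],None,fx=5.5,fy=5.5,interpolation=2))
E
```

```text
clock: 19.02
tool_pos: [0.4832, 0.1039, 0.1145]
orientation: [-179.8, -0.1, -37.2]
force: [2.8, 1.2, 7.8]
opening: 0.0217
[0.48320548 0.10389268 0.1145257 ] [ 0.07455864 -0.97634736  0.25714182] -0.4591341409832239
```

View pics/side13.png

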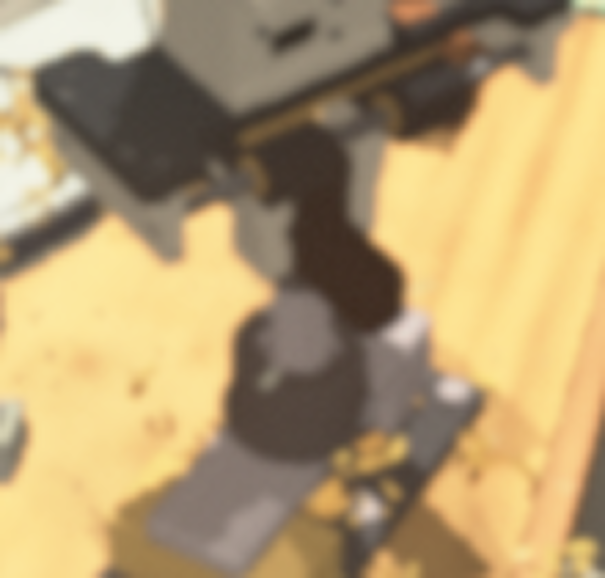

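```bash
python3 -m pendant '[[0,0,0,0,0,0.04,-1],[0,0,0,0,0,0.07,-1],[0,0,0,0,0,0.07,-1]]'; python3 - <<'E'
from h import *
o=ctrl.get_obs();print(o['tool_pos'],o['moment'],o['tau'][5])
W=snapshot("side");cv2.imwrite("pics/side14.png",cv2.resize(W["image"][178:283,212:322],None,fx=5.5,fy=5.5,interpolation=2))
E
```

```text
clock: 19.45
tool_pos: [0.4833, 0.1039, 0.1145]
orientation: [-179.8, -0.1, -41.2]
force: [2.8, 0.5, 7.1]
opening: 0.0218
[0.48328257 0.10387838 0.1145499 ] [ 0.11897128 -0.99971187  0.68654388] -0.8976521529257298
```

View pics/side14.png

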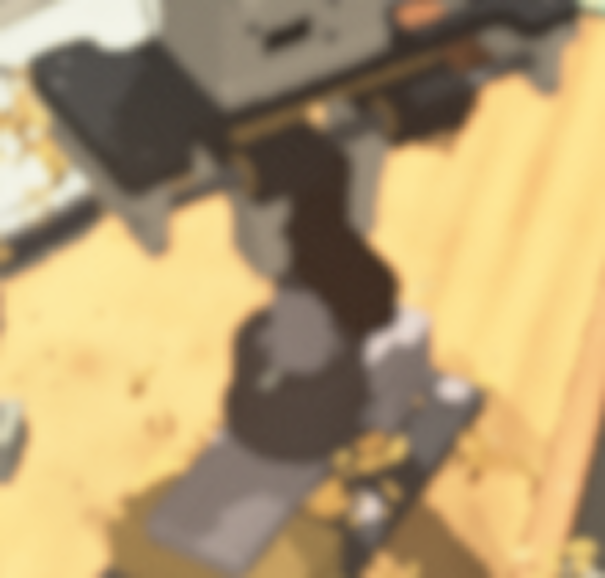

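The moment rose from 0.26 to 0.69 N m and the mark stayed at (270,378), pointing along the strap, so the screw is at its stop. I'll unload, release and rise.

```bash
python3 -m pendant '[[0,0,-0.0005,0,0,-0.04,-1],[0,0,-0.0007,0,0,-0.08,-1],[0,0,-0.0007,0,0,-0.08,-1],[0,0,-0.0007,0,0,-0.08,0],[0,0,-0.0007,0,0,-0.08,0.4],[0,0,-0.0007,0,0,-0.08,0.4],[0,0,-0.0007,0,0,-0.08,0.4],[0,0,-0.0007,0,0,-0.08,0.4],[0,0,-0.0007,0,0,-0.08,0.4]]'; python3 - <<'E'
from h import *
W=snapshot("side");cv2.imwrite("pics/side15.png",cv2.resize(W["image"][178:283,212:322],None,fx=5.5,fy=5.5,interpolation=2))
W=snapshot("wrist");cv2.imwrite("pics/w15.png",W["image"])
E
```

```text
clock: 20.62
tool_pos: [0.4816, 0.1027, 0.1137]
orientation: [180.0, 0.0, -36.7]
force: [-0.8, 0.3, -0.3]
opening: 0.0614
```

View pics/w15.png

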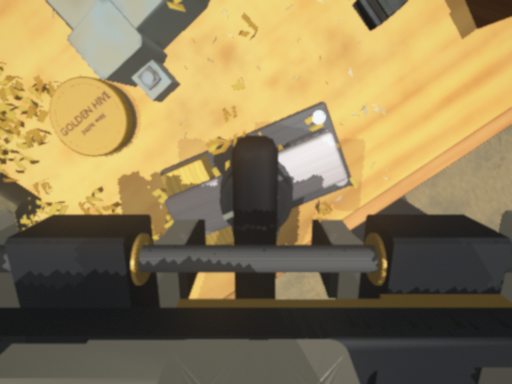

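View pics/side15.png

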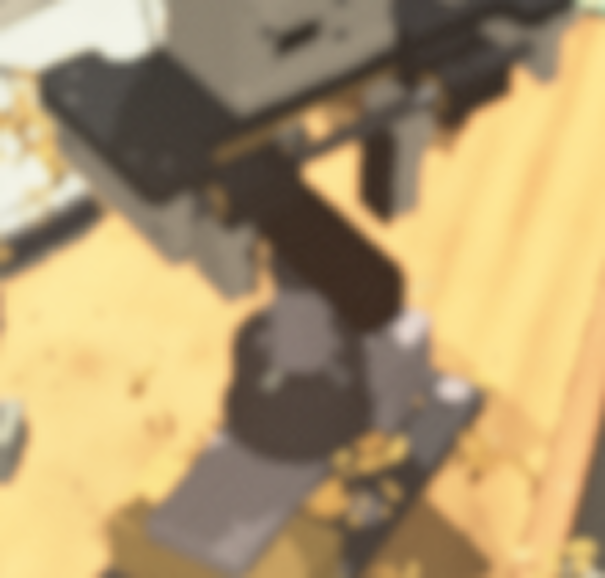

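The fingers are clear on both sides of the bar and the key is upright. I'll rise, then back off.

```bash
python3 -m pendant '[[0,0,-0.02,0,0,0,0.4],[0,0,-0.05,0,0,0,0.4],[0,0,-0.09,0,0,0,0.4],[0,0,-0.13,0,0,0,0.4],[-0.03,0,-0.17,0,0,0,0.4],[-0.06,0,-0.19,0,0,0,0.4],[-0.085,0,-0.19,0,0,0,0.4],[-0.085,0,-0.19,0,0,0,0.4],[-0.085,0,-0.19,0,0,0,0.4]]'; python3 - <<'E'
from h import *
o=ctrl.get_obs();c=cam(snapshot("wrist"),o)
for n in("side","wrist","scene"):
    W=snapshot(n)["image"]
    if n!="wrist": W=cv2.resize(W[130:290,180:340],None,fx=3.7,fy=3.7,interpolation=2)
    cv2.imwrite(f"pics/{n}16.png",W)
print(o["tool_pos"],o["orientation"],proj(c,[.4812,.1025,.172]),proj(c,[.4812,.1025,.093]))
E
```

```text
clock: 21.85
tool_pos: [0.4136, 0.1535, 0.3037]
orientation: [180.0, -0.0, -36.7]
force: [0.5, 0.6, 0.2]
opening: 0.0615
[0.41358835 0.15346812 0.30374171] [ 1.79999061e+02 -6.27574577e-03 -3.66843213e+01] [257.67363659  92.96018982] [257.72782432  96.01863547]
```

View pics/side16.png

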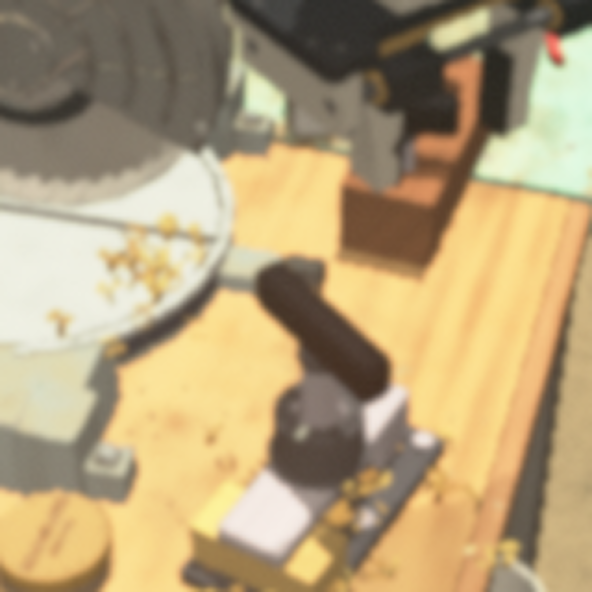

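View pics/scene16.png

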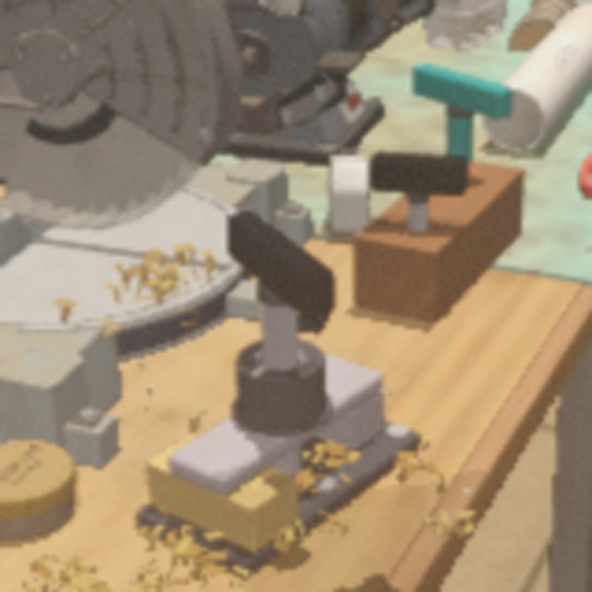

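View pics/wrist16.png

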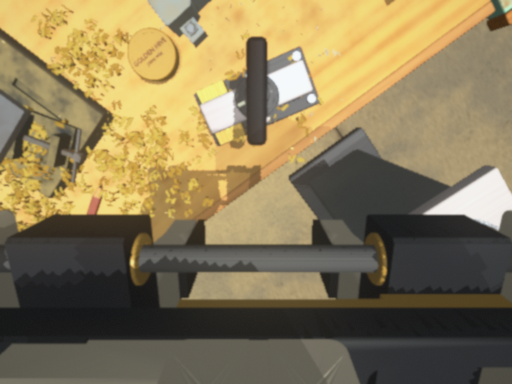

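The released key stands upright. Its bar centre is at (257,91) in the wrist view, against (258,93) predicted for a fully home key. The tin, tape and small key look undisturbed, so I'm handing in.

```bash
python3 -c "
from plant import ctrl
print(ctrl.get_obs()['clock']);print(ctrl.close_job())"
```

```text
22.05
the job is handed in; nothing more can be done
None
```

The large key is fully home in the cap screw, the screw is turned clockwise to its stop, and I let go and handed the job in at 22.05 s. No verdict was reported, so this rests on my own checks.

- **Grasp:** The first close came together above the bar, because the real fingertips sit about 27 mm higher than the reported tool point. Nothing moved. I went 27 mm lower and gripped the bar, and the opening then read 21.8 mm against the 22 mm bar.
- **Insertion:** The key stopped on the socket floor 0.2 mm from the expected height, with a 16 N push. The white mark had not moved at that point.
- **Turning:** I turned the key about 69°. The moment rose from 0.26 to 0.69 N m while the mark stayed put. The mark points along the strap at about 75° in the world, where the strap itself measures about 75.5°.
- **After release:** The key stands upright, with its bar within about 2 pixels of where a fully home key should appear. The small key, wax tin and tape measure look unmoved by eye; I did not re-measure their positions.
- **Disagreement:** The mark sits about 9° off the nearest corner of the hexagon socket. I set the key's entry angle from the hexagon itself, and it went in without trouble.

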